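Lay a stool leg down in the drilling cradle

ROBOT

A 7-joint arm with a two-finger parallel gripper is mounted at the origin on the work surface. World frame = base frame: x ahead of the robot, y to its left, z up, the work surface at z = 0. Lengths are in m, angles in rad, forces in N, time in s.
With the tool pointing down it reaches from about 0.425 to 1.025 m from the base axis. Payload 9.4 kg.
Tool frame: the origin (TCP) lies between the finger pads; the fingertips stand 17 mm ahead of it and the grasp point (between the pads) lies 2 mm behind it; y points along the fingers, x is the direction in which the jaws open and shut, and the axes are right-handed (so a half turn about y gives the same grasp; the last joint's range is limited). The gripper opens to 93 mm and grips with 3 to 60 N. Pads are 15 mm wide; open, the fingers measure 128 mm over their backs; the gripper's body (75 mm by 188 mm) begins 65 mm behind the grasp point.
Start: joints at [1.086, 0.599, -0.003, 1.599, 0.002, 0.943, -0.08], TCP at [0.288, -0.666, 0.236] pointing down, gripper open.
Joint ranges: [-2.57, 2.57], [-0.35, 1.97], [-1.29, 1.29], [0.11, 2.56], [-1.05, 4.19], [0.11, 1.86], [-2.63, 2.63]. Speed limits (rad/s): [2.22, 2.22, 3.01, 3.01, 3.14, 3.14, 3.14].

INTERFACE

Orientations are given as a unit quaternion [x, y, z, w].
In Python, from workcell import monitor, vision, job, regions_of, landmark_of gives the robot as it stands.
- The arm moves only by the tool carry_out, never from a script. Its argument "deltas" is a list of rows, each a list of 2 entries, a list of its own where there are three numbers: the shift along the tool's x, y, z in units of 50 mm (1.0 is 50 mm), then the turn about the tool's y in rad. A call has 1 to 10 rows; each row is the pose to reach, as a shift and turn from the pose commanded when the call began, along the tool's axes at that moment; what a row does not reach only later rows make up. A row lasts 1/8 s, in which the tool goes at most 62.5 mm and 10.7 degrees, less where a joint would pass 70% of its speed; a pose out of reach is approached as far as the arm can. A call with a gripper value outside its range is refused whole. "claw" is the opening, from 0 (shut) to 1 (fully open), set as the call begins (left out, the last holds). The fingers move at their own pace and stop on an object; "grip_force" is the grip in N (left out, the last holds). Time passes only in rows, so rows that repeat a pose let the fingers close. It gives the time, the measured TCP pose, the force and the opening at its end, in the units of the state.
- monitor.get_state(): the state, without advancing time (a new reading comes with each control period).
- vision.grab_frame(name): name is "side" or "top" or "wrist"; returns a dict with "pixels" (400x640x3 uint8, blue, green, red), "fx", "fy", "cx", "cy" (pixels), "world_from_camera" (4x4, takes a point from camera to world coordinates). Camera axes: x right, y up, looking along -z (the intrinsics and any distortion apply to the point x, -y, -z); pixel columns grow to the right and rows downward; lengths in m; the calibration is good to about 2 mm. A picture is of the moment at which its call begins. There is no depth.
- job.close_job(): hands the job in, once; it reports no verdict.
Trained networks look in the newest picture that a camera, given by its name, has taken for a name from the list of things; names that differ only in an ending like _2 or _b are one class to them, and where a whole thing is asked for, a point or a joint stands for the part that bears it (a point fixed in the world has none). Each returns a list of dicts, best first, with "confidence" (0 to 1); they miss things now and then, are a little off and sometimes report something else, mostly with a low value. They report only what shows in the picture. A call takes as long as a camera call.
- regions_of(target, camera): "mask" (400x640 bool, what is visible of it).
- landmark_of(target, camera): "position" ([x, y, z] in m, in the coordinates of the camera as it stood for that picture, good to about 4 mm: a listed point, or the origin of a listed thing).
The state is a dict: "time": time; "joint_positions": joint angles; "joint_vel": joint speeds; "joint_efforts": joint torques, N m; "tcp_pos": TCP position; "orientation": TCP orientation; "wrist_force": force on the tool from outside, world axes, zero at the start; "ft_torque": the same for the moment, N m; "opening": finger opening in m.
Only numpy, scipy, OpenCV 4.12 (cv2) and the standard library are available. Lean on these libraries where they do the work, as an engineer would, in place of code of your own. Each camera call takes 0.05 s, during which the arm holds its last target.

TASK

The stool leg standing upright on the cradle's foot block has to lie on its side for drilling. Using only your fingertips, tip it over towards the padded rest and keep it backed all the way down so that it lands gently on the rest instead of dropping, then push it along until its blue foot end butts against the red stop, and leave it lying there straight. Do not lift the leg off the cradle or squeeze it hard, and leave everything else on the bench alone.

Things in the scene. Friction and masses are not known exactly. Their poses are not given: they have to be found in the camera images.
- cradle: Plywood drilling cradle, fixed. Origin: at bench height below the middle of the red stop's face; x points from the stop along the cradle to the padded rest, z up. Base board 12 thick, 110 wide, x -85 to 215 (mm), bare bench beyond. Rubber-topped foot block x 0 to 80, 90 wide, top 40 above the bench.
- stop (a point): Middle of the red stop's face at foot-block height (cradle x 0, 40 mm above the bench). The stop is 90 mm wide, 35 thick with a 40 mm brace behind, its top 100 mm above the bench.
- rest (a point): Middle of the padded rest's rubber top, 40 mm above the bench like the foot block, so the leg lies level on both. The rest is 25 mm long, at cradle x 172 to 197 mm; side cheeks 82 mm apart reach 54 mm above the bench.
- leg: Loose square stool leg, pale wood, 40 x 40 x 230 mm, about 0.26 kg, foot end (30 mm) blue. Origin: centre of the foot end; z runs along the leg to its top end. It starts upright on the foot block, rear face 4 to 12 mm from the stop, square to the cradle within 0.08 rad. Past about 10 degrees of lean it falls unless backed from the rest's side.
- leg_top (a point): Centre of the leg's top end face, 230 mm from the foot. Once laid down, this end overhangs the rest by 75 to 90 mm, leaving room for a finger below (33 mm when the foot butts the stop).
- jar: Glass jar with steel lid, 64 diameter, 85 high (mm); bystander, origin at its base.
- tape: Yellow tape measure, 70 x 36 x 66 high (mm); bystander, origin at its base.
- tin: Small open aluminium tin, 72 diameter, 60 high (mm); bystander, origin at its base.
- spray: Green spray can, 64 diameter, 190 high (mm); bystander, origin at its base.
- glue: Yellow glue bottle with orange cap, 64 diameter, 170 high (mm); bystander, origin at its base.
- driver: Screwdriver with red handle lying on the bench; bystander.
- spare: Another leg blank, 230 x 40 x 40 mm, lying on the bench at the left; bystander, not the one to lay down. Origin: centre of its underside.

How it is judged:
By the outcome, as a careful person would: the job done as asked, in the order asked, and still so for the second after the job is handed in, with the robot touching nothing.
It also fails if it takes over 72 s, if anything falls off the work surface, if the arm or the gripper's body presses on something with over 40 N, if the wrist force passes 120 N, or if a joint passes its speed limit or range.

## Working session

There is one attempt and no reset: what is moved stays moved. The work goes in short steps, Python scripts to look and compute and a tool call to move; the robot and the scene stay as the last step left them, time stands still between calls to the robot, and variables do not carry over. Pictures are saved under pics/ and viewed, and the job is handed in when it is done.

Besides the shell and the picture viewer there is one more tool, called after "Request:" as a command line: name --argument value ..., lists and objects as JSON in quotes. carry_out: Moves the arm, as the interface text tells. Its arguments: {"type":"object","properties":{"deltas":{"type":"array"},"claw":{"type":"number"},"grip_force":{"type":"number"}},"required":["deltas"]}

```bash
ls; mkdir -p pics; cat > h.py <<'E'
from workcell import monitor, vision, job, regions_of, landmark_of
import numpy as np, cv2
from scipy.spatial.transform import Rotation as R
def grab(cam,fn=None):
    f=vision.grab_frame(cam)
    if fn: cv2.imwrite('pics/'+fn,f['pixels'])
    return f
def w(f,p):
    T=np.array(f['world_from_camera']); return T[:3,:3]@np.array(p)+T[:3,3]
def proj(f,P):
    T=np.linalg.inv(np.array(f['world_from_camera'])); p=T[:3,:3]@np.array(P)+T[:3,3]
    return np.array([f['fx']*p[0]/-p[2]+f['cx'], f['fy']*(-p[1])/-p[2]+f['cy']])
E
python3 - <<'E'
from h import *
np.set_printoptions(precision=4,suppress=True)
for c in ['side','top']:
    f=grab(c,c+'0.png'); print(c,{k:v for k,v in f.items() if k not in('pixels',)})
    for t in ['cradle','stop','rest','leg','leg_top','jar','tape','tin','spray','glue','driver','spare']:
        for d in landmark_of(t,c)[:2]: print(t,round(d['confidence'],2),w(f,d['position']))
s=monitor.get_state(); print(s)
E
```

```text
pics
side {'fx': 436.2667367869052, 'fy': 436.2667367869052, 'cx': 320.48781147709974, 'cy': 195.17019689377537, 'world_from_camera': array([[-0.7784,  0.3419, -0.5264, -0.1456],
       [-0.6277, -0.415 ,  0.6586,  0.9255],
       [ 0.0067,  0.8431,  0.5377,  0.9313],
       [ 0.    ,  0.    ,  0.    ,  1.    ]])}
cradle 0.62 [ 0.5371 -0.1459  0.0024]
stop 0.87 [ 0.533  -0.1403  0.0362]
leg 0.95 [ 0.5521 -0.1228  0.0392]
leg_top 0.72 [ 0.5561 -0.1199  0.2716]
jar 0.9 [ 0.7441 -0.2629 -0.0013]
jar 0.39 [ 0.5361 -0.1437  0.0003]
tape 0.69 [ 0.7673 -0.1154 -0.0014]
tin 0.93 [ 0.773   0.0031 -0.0014]
spray 0.75 [0.6247 0.4451 0.0024]
glue 0.78 [ 0.6564 -0.416   0.0003]
glue 0.7 [ 0.7695  0.0021 -0.001 ]
driver 0.66 [ 0.4344 -0.4676 -0.0026]
spare 0.76 [ 0.4105  0.4787 -0.0015]
top {'fx': 439.47010269837, 'fy': 439.47010269837, 'cx': 325.16317980688876, 'cy': 199.59791343375002, 'world_from_camera': array([[ 0.0652,  0.972 , -0.2259,  0.2592],
       [-0.9979,  0.0627, -0.0181,  0.006 ],
       [-0.0035,  0.2266,  0.974 ,  1.5365],
       [ 0.    ,  0.    ,  0.    ,  1.    ]])}
cradle 0.6
[... 396 characters left out ...]
0.5482 -0.1231  0.0426]
spray 0.57 [0.6227 0.4464 0.0025]
glue 0.77 [ 0.6536 -0.4156  0.0048]
driver 0.64 [ 0.4289 -0.4684  0.0025]
spare 0.98 [ 0.4102  0.4718 -0.0024]
{'time': 1.3, 'joint_positions': array([ 1.0863,  0.5993, -0.0025,  1.5994,  0.0018,  0.9429, -0.0798]), 'joint_vel': array([-0.0025, -0.0017,  0.0003, -0.0004, -0.0002, -0.0007,  0.0003]), 'joint_efforts': array([ -0.0001, -76.4862,   1.4965, -25.2714,  -0.0523,   0.0106,
         0.    ]), 'tcp_pos': array([ 0.2875, -0.6656,  0.2356]), 'orientation': array([ 0.5909, -0.3884,  0.3884, -0.5909]), 'wrist_force': array([-0.636 ,  0.8358, -0.4303]), 'ft_torque': array([ 0.0147, -0.003 ,  0.0229]), 'opening': 0.09286492027170842}
```

View pics/side0.png

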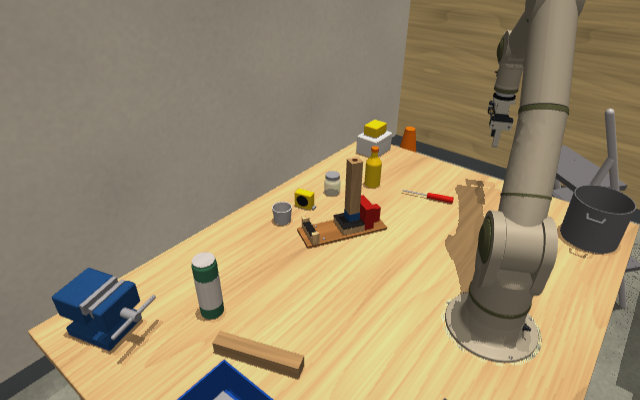

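View pics/top0.png

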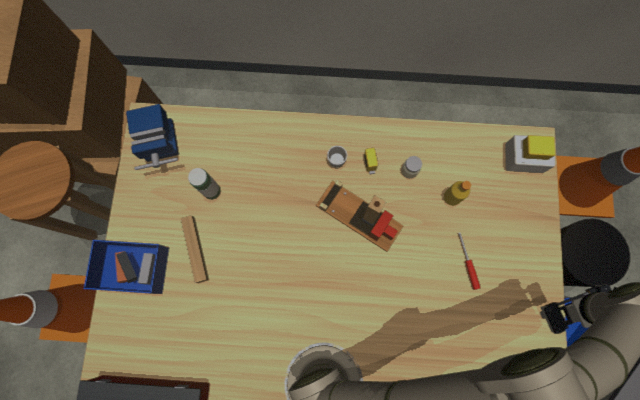

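```bash
python3 - <<'E'
from h import *
np.set_printoptions(precision=4,suppress=True)
s=monitor.get_state(); print(R.from_quat(s['orientation']).as_matrix(),s['time'])
f=grab('top'); 
for P in [[.55,-.12,.27],[.6249,.0153,.04]]: print(proj(f,P))
E
```

```text
[[ 0.3966 -0.      0.918 ]
 [-0.918  -0.      0.3966]
 [-0.     -1.     -0.    ]] 1.3
[375.6577 203.7508]
[330.7792 194.7722]
```

Request:
carry_out --deltas '[[[-0.3,-1.0,0.4],0],[[-1.1,-2.0,1.3],-0.1],[[-2.0,-3.0,2.3],-0.2],[[-2.9,-3.3,3.3],-0.3],[[-3.8,-3.3,4.3],-0.4],[[-4.6,-3.3,5.3],-0.5],[[-5.4,-3.3,6.3],-0.6],[[-6.2,-3.3,7.2],-0.64],[[-7.0,-3.3,8.1],-0.64],[[-7.5,-3.3,8.7],-0.64]]' --claw 1 --grip_force 5

```text
time: 2.6
tcp_pos: [0.5303, -0.164, 0.4009]
orientation: [0.683, -0.183, 0.183, -0.683]
wrist_force: [0.8, -0.2, 0.1]
opening: 0.0929
```

```bash
python3 - <<'E'
from h import *
np.set_printoptions(precision=4,suppress=True)
f=grab('wrist','w1.png'); print(f['world_from_camera'],f['fx'])
for t in ['stop','rest','leg_top','leg','cradle']:
    for d in landmark_of(t,'wrist')[:2]: print(t,round(d['confidence'],2),w(f,d['position']))
s=monitor.get_state(); print(s['time'],s['tcp_pos'],R.from_quat(s['orientation']).as_matrix())
E
```

```text
[[ 0.866   0.4836  0.1274  0.5666]
 [-0.5001  0.8375  0.2203 -0.1025]
 [-0.0002 -0.2545  0.9671  0.5501]
 [ 0.      0.      0.      1.    ]] 321.9786853984517
stop 0.65 [ 0.4335 -0.4709 -0.0008]
rest 0.87 [0.6252 0.0173 0.034 ]
leg_top 0.59 [ 0.5522 -0.1237  0.2722]
leg_top 0.45 [0.627  0.0152 0.036 ]
leg 0.84 [ 0.5543 -0.1218  0.0374]
2.9 [ 0.5293 -0.167   0.4005] [[ 0.8656 -0.0004  0.5007]
 [-0.5007 -0.0007  0.8656]
 [-0.     -1.     -0.0008]]
```

View pics/w1.png

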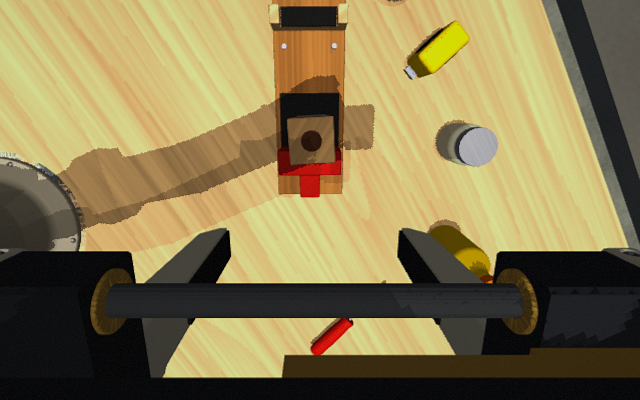

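```bash
python3 - <<'E'
import cv2
i=cv2.imread('pics/w1.png'); c=i[0:205,255:365]
cv2.imwrite('pics/w1c.png',cv2.resize(c[100:205],None,fx=6,fy=5.5,interpolation=cv2.INTER_CUBIC))
cv2.imwrite('pics/w1d.png',cv2.resize(c[0:105],None,fx=6,fy=5.5,interpolation=cv2.INTER_CUBIC))
E
```

```text
(no output)
```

View pics/w1c.png

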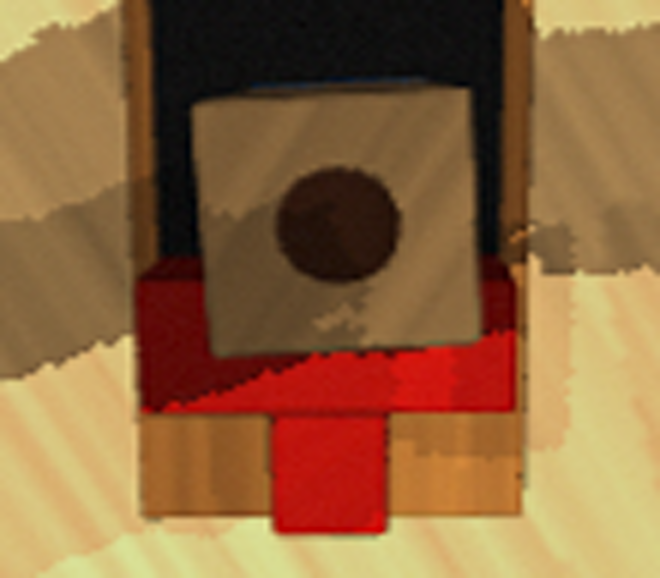

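View pics/w1d.png

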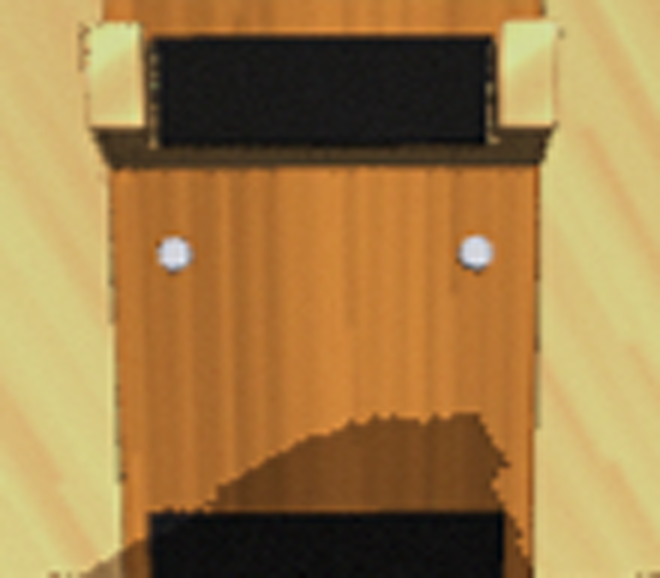

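```bash
python3 - <<'E'
from h import *
np.set_printoptions(precision=4,suppress=True)
f=grab('wrist')
T=np.array(f['world_from_camera'])
def ray(u,v,z):
    d=T[:3,:3]@np.array([(u-f['cx'])/f['fx'],-(v-f['cy'])/f['fy'],-1]); o=T[:3,3]
    return (o+d*(z-o[2])/d[2])[:2]
def C(x,y,z): return ray(x/6+255-.4,y/5.5+100-.4,z)
def D(x,y,z): return ray(x/6+255-.4,y/5.5-.4,z)
rest=np.array([D(160,38,.04),D(490,38,.04),D(488,144,.04),D(160,146,.04)])
fb=np.array([D(150,514,.04),D(503,511,.04)])
st=np.array([C(138,281,.1),C(515,281,.1),C(515,410,.1),C(140,410,.1)])
base=np.array([C(142,516,.012),C(520,516,.012)])
leg=np.array([C(192,103,.27),C(470,88,.27),C(482,342,.27),C(215,357,.27)])
ang=lambda d: np.degrees(np.arctan2(d[1],d[0]))
print('rest',rest.mean(0),'fb',fb.mean(0),'stopfront',st[:2].mean(0),'rear',st[2:].mean(0),'base',base.mean(0),'leg',leg.mean(0))
print('leg sides',[np.linalg.norm(leg[i]-leg[i-1]) for i in range(4)],'yaw',ang(leg[0]-leg[3]),ang(leg[1]-leg[2]),ang(leg[1]-leg[0])+90,ang(leg[2]-leg[3])+90)
a=ang(rest.mean(0)-base.mean(0));print('cradle',a,ang(rest.mean(0)-st.mean(0)),ang(fb[1]-fb[0])+90,ang(rest[1]-rest[0])+90,ang(st[1]-st[0])+90,np.linalg.norm(rest.mean(0)-base.mean(0)))
for a in (60,60.5,61):
    u=np.array([np.cos(np.radians(a)),np.sin(np.radians(a))]);v=np.array([-u[1],u[0]])
    o=np.mean([rest.mean(0)-.1845*u,fb.mean(0)-.08*u,st[:2].mean(0),st[2:].mean(0)+.035*u,base.mean(0)+.085*u],axis=0)
    print(a,o,[((p.mean(0)-o)@u, (p.mean(0)-o)@v) for p in (rest,fb,st,base,leg)])
s=monitor.get_state();print(s['time'],s['tcp_pos'])
E
```

```text
rest [0.625  0.0122] fb [ 0.573  -0.0778] stopfront [ 0.5334 -0.1474] rear [ 0.5169 -0.1761] base [ 0.4912 -0.2195] leg [ 0.5517 -0.1249]
leg sides [np.float64(0.03934791102438168), np.float64(0.03912444671332869), np.float64(0.039164606527888286), np.float64(0.03896624055029151)] yaw 63.58582316186355 63.35555068107824 63.20054286127829 63.46897659689442
cradle 60.00195669734704 60.146492631422234 60.432703570466536 59.9127158997144 59.93675796208532 0.26759042836488534
60 [ 0.5335 -0.1468] [(np.float64(0.18342595137833584), np.float64(0.00019723790285841968)), (np.float64(0.0794939634672348), np.float64(0.0002457317781023878)), (np.float64(-0.01712771900753184), np.float64(-0.0003155345768152276)), (np.float64(-0.0841644768305071), np.float64(0.0001880994726699339)), (np.float64(0.028026333514965272), np.float64(-0.004915732434396172))]
60.5 [ 0.5337 -0.1469] [(np.float64(0.18342178870716228), np.float64(-0.0011512458074797152)), (np.float64(0.07949418139121922), np.float64(-0.00019578759681110797)), (np.float64(-0.01712871993671439), np.float64(8.613996160293569e-05)), (np.float64(-0.08415853022495283), np.float64(0.0011747534810848115)), (np.float64(0.02798346946791869), np.float64(-0.004907921176772405))]
61 [ 0.5339 -0.147 ] [(np.float64(0.1834058586035232), np.float64(-0.002499641845992247)), (np.float64(0.07949054637240738), np.float64(-0.0006372920617409821)), (np.float64(-0.01712621560066631), np.float64(0.0004878079401295926)), (np.float64(-0.08414397377459802), np.float64(0.0021613180274739235)), (np.float64(0.027940675218220638), np.float64(-0.004899736161949152))]
2.95 [ 0.5292 -0.1674  0.4005]
```

Request:
carry_out --deltas '[[[-0.03,0.2,0.6],0],[[-0.03,0.5,0.96],0],[[-0.03,1.2,0.96],0],[[-0.03,1.9,0.96],0],[[-0.03,2.5,0.96],0],[[-0.03,2.9,0.96],0],[[-0.03,3.01,0.96],0],[[-0.03,3.01,0.96],0],[[-0.03,3.01,0.96],0]]' --claw 1

```text
time: 4.08
tcp_pos: [0.5529, -0.1238, 0.251]
orientation: [-0.683, 0.182, -0.184, 0.683]
wrist_force: [0.8, 0.2, -0.5]
opening: 0.0927
```

```bash
cat >> h.py <<'E'
O=np.array([.5335,-.1468]);U=np.array([.5,.866]);V=np.array([-.866,.5])
def st():
    s=monitor.get_state();p=np.array(s['tcp_pos']);d=p[:2]-O;F=np.array(s['wrist_force'])
    print('t',round(s['time'],2),'cradle xyz mm',np.round(1e3*np.array([d@U,d@V,p[2]]),1),'F(u,v,z)',np.round([F[:2]@U,F[:2]@V,F[2]],2),'open',round(1e3*s['opening'],1),'yaw',np.round(np.degrees(np.arctan2(*R.from_quat(s['orientation']).as_matrix()[[1,0],2])),2))
E
python3 - <<'E'
from h import *
grab('wrist','w2.png');st()
E
```

```text
t 4.12 cradle xyz mm [ 29.6  -5.2 251. ] F(u,v,z) [ 0.31 -1.03 -0.06] open 92.7 yaw 60.01
```

View pics/w2.png

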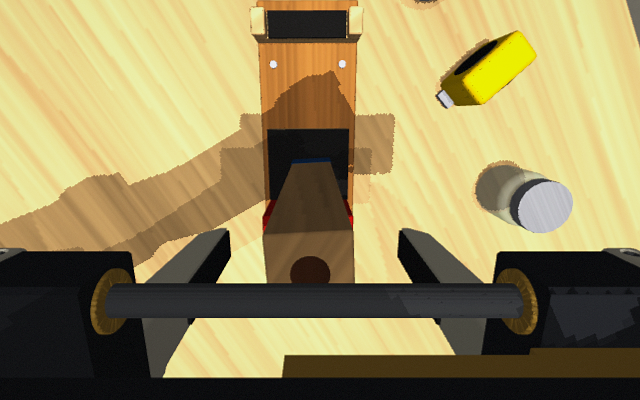

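Request:
carry_out --deltas '[[[0,0,0],0],[[0,0,0],0],[[0,0,0],0],[[0,0,0],0],[[0,0,0],0],[[0,0,0],0],[[0,0,0],0],[[0,0,0],0]]' --claw 0.3 --grip_force 5

```text
time: 5.12
tcp_pos: [0.5524, -0.1234, 0.25]
orientation: [0.683, -0.183, 0.183, -0.683]
wrist_force: [0.3, 0.3, -0.5]
opening: 0.0405
```

```bash
python3 - <<'E'
from h import *
grab('wrist','w3.png');st()
E
```

```text
t 5.17 cradle xyz mm [ 29.7  -4.6 250. ] F(u,v,z) [ 0.52  0.91 -0.63] open 40.9 yaw 60.04
```

View pics/w3.png

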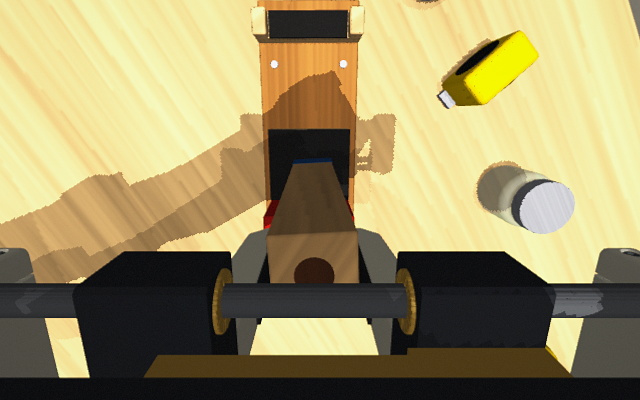

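```bash
cat > tr.py <<'E'
import numpy as np,sys
a,b,n,ex,bias=map(float,sys.argv[1:6])
ez=210
def P(t):
    r=np.radians(t);k=bias*min(1,t/20)
    return np.array([ex*(1-np.cos(r))*1+ (ez-k)*np.sin(r), ex*np.sin(r)+(ez-k)*np.cos(r)-ez])
# ex = distance of grip point behind the pivot
p0=P(a)
print([[[0,round(-(P(t)-p0)[1]/50,2),round((P(t)-p0)[0]/50,2)],0] for t in np.linspace(a,b,int(n)+1)[1:]])
E
python3 tr.py 0 12 10 18.3 1;python3 tr.py 12 27 10 18.3 1
```

```text
[[[0, np.float64(-0.01), np.float64(0.09)], 0], [[0, np.float64(-0.01), np.float64(0.18)], 0], [[0, np.float64(-0.01), np.float64(0.26)], 0], [[0, np.float64(-0.01), np.float64(0.35)], 0], [[0, np.float64(-0.01), np.float64(0.44)], 0], [[0, np.float64(-0.01), np.float64(0.53)], 0], [[0, np.float64(-0.0), np.float64(0.62)], 0], [[0, np.float64(0.01), np.float64(0.7)], 0], [[0, np.float64(0.02), np.float64(0.79)], 0], [[0, np.float64(0.03), np.float64(0.88)], 0]]
[[[0, np.float64(0.02), np.float64(0.11)], 0], [[0, np.float64(0.04), np.float64(0.22)], 0], [[0, np.float64(0.06), np.float64(0.32)], 0], [[0, np.float64(0.08), np.float64(0.43)], 0], [[0, np.float64(0.11), np.float64(0.54)], 0], [[0, np.float64(0.14), np.float64(0.64)], 0], [[0, np.float64(0.17), np.float64(0.75)], 0], [[0, np.float64(0.21), np.float64(0.85)], 0], [[0, np.float64(0.24), np.float64(0.96)], 0], [[0, np.float64(0.28), np.float64(1.06)], 0]]
```

Request:
carry_out --deltas '[[[0,0,0.09],0],[[0,-0.01,0.18],0],[[0,-0.01,0.26],0],[[0,-0.01,0.35],0],[[0,-0.01,0.44],0],[[0,-0.01,0.53],0],[[0,0,0.62],0],[[0,0.01,0.7],0],[[0,0.02,0.79],0],[[0,0.03,0.88],0]]'

```text
time: 6.42
tcp_pos: [0.5748, -0.085, 0.2487]
orientation: [-0.683, 0.183, -0.183, 0.683]
wrist_force: [-0.4, 0.9, 3.9]
opening: 0.0403
```

```bash
python3 - <<'E'
from h import *
st();grab('side','s4.png')
i=cv2.imread('pics/s4.png');cv2.imwrite('pics/s4c.png',cv2.resize(i[120:260,270:430],None,fx=4,fy=4))
E
```

```text
t 6.42 cradle xyz mm [ 74.1  -4.9 248.7] F(u,v,z) [0.57 0.8  3.9 ] open 40.3 yaw 60.04
```

View pics/s4c.png

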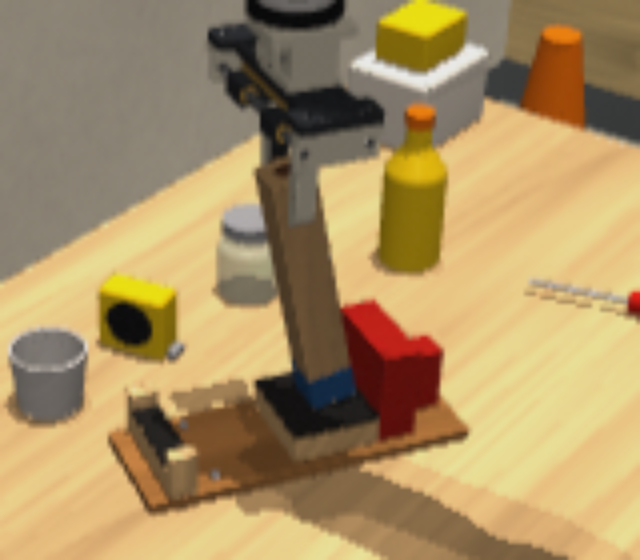

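The leg leans about 12° towards the rest with its front foot edge on the block, and the fingers press it down lightly (+3.9 N). I'll continue.

Request:
carry_out --deltas '[[[0,0.02,0.11],0],[[0,0.04,0.22],0],[[0,0.06,0.32],0],[[0,0.08,0.43],0],[[0,0.11,0.54],0],[[0,0.14,0.64],0],[[0,0.17,0.75],0],[[0,0.21,0.85],0],[[0,0.24,0.96],0],[[0,0.28,1.06],0]]'

```text
time: 7.72
tcp_pos: [0.6009, -0.0393, 0.2342]
orientation: [0.683, -0.183, 0.183, -0.683]
wrist_force: [-0.2, 0.9, 1.1]
opening: 0.0405
```

```bash
python3 - <<'E'
from h import *
st();grab('side','s5.png')
i=cv2.imread('pics/s5.png');cv2.imwrite('pics/s5c.png',cv2.resize(i[120:260,270:430],None,fx=4,fy=4))
E
python3 tr.py 27 42 10 18.3 1|sed 's/np.float64//g'
```

```text
t 7.72 cradle xyz mm [126.8  -4.6 234.2] F(u,v,z) [0.71 0.64 1.05] open 40.5 yaw 60.03
[[[0, (0.04), (0.1)], 0], [[0, (0.09), (0.2)], 0], [[0, (0.14), (0.3)], 0], [[0, (0.19), (0.4)], 0], [[0, (0.24), (0.49)], 0], [[0, (0.29), (0.59)], 0], [[0, (0.35), (0.68)], 0], [[0, (0.41), (0.77)], 0], [[0, (0.47), (0.86)], 0], [[0, (0.54), (0.95)], 0]]
```

View pics/s5c.png

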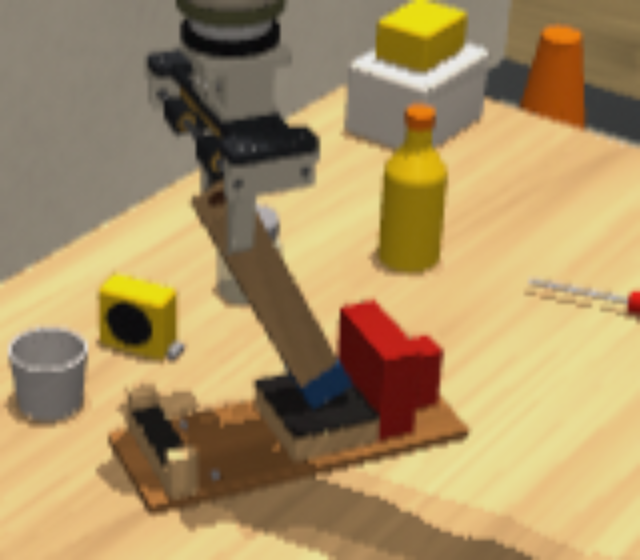

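Request:
carry_out --deltas '[[[0,0.05,0.1],0],[[0,0.1,0.2],0],[[0,0.15,0.3],0],[[0,0.2,0.4],0],[[0,0.26,0.49],0],[[0,0.31,0.59],0],[[0,0.37,0.68],0],[[0,0.43,0.77],0],[[0,0.49,0.86],0],[[0,0.56,0.95],0]]'

```text
time: 9.02
tcp_pos: [0.6248, 0.002, 0.2063]
orientation: [-0.683, 0.183, -0.183, 0.683]
wrist_force: [0.6, 2.3, 1.5]
opening: 0.0404
```

```bash
python3 - <<'E'
from h import *
st();grab('side','s6.png')
i=cv2.imread('pics/s6.png');cv2.imwrite('pics/s6c.png',cv2.resize(i[120:260,270:430],None,fx=4,fy=4))
E
python3 tr.py 42 57 10 18.3 1|sed 's/np.float64//g'
```

```text
t 9.03 cradle xyz mm [174.5  -4.7 206.3] F(u,v,z) [2.3  0.63 1.5 ] open 40.4 yaw 60.03
[[[0, (0.07), (0.09)], 0], [[0, (0.14), (0.17)], 0], [[0, (0.21), (0.26)], 0], [[0, (0.28), (0.34)], 0], [[0, (0.36), (0.42)], 0], [[0, (0.44), (0.49)], 0], [[0, (0.52), (0.57)], 0], [[0, (0.6), (0.64)], 0], [[0, (0.68), (0.71)], 0], [[0, (0.77), (0.78)], 0]]
```

View pics/s6c.png

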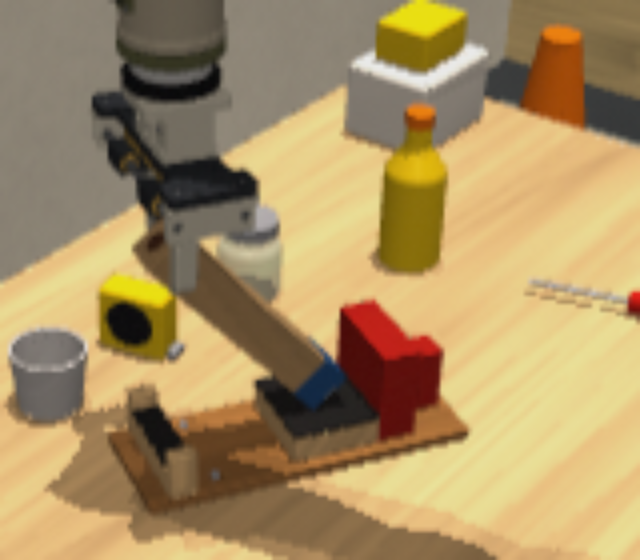

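Request:
carry_out --deltas '[[[0,0.07,0.09],0],[[0,0.14,0.17],0],[[0,0.21,0.26],0],[[0,0.29,0.34],0],[[0,0.37,0.42],0],[[0,0.45,0.49],0],[[0,0.53,0.57],0],[[0,0.61,0.64],0],[[0,0.69,0.71],0],[[0,0.78,0.78],0]]'

```text
time: 10.32
tcp_pos: [0.6442, 0.0356, 0.1672]
orientation: [0.683, -0.183, 0.183, -0.683]
wrist_force: [-0.1, 2.4, -0.3]
opening: 0.0403
```

```bash
python3 - <<'E'
from h import *
st();grab('side','s7.png')
i=cv2.imread('pics/s7.png');cv2.imwrite('pics/s7c.png',cv2.resize(i[120:260,270:430],None,fx=4,fy=4))
E
python3 tr.py 57 72 10 18.3 1|sed 's/np.float64//g'
```

```text
t 10.32 cradle xyz mm [213.3  -4.6 167.2] F(u,v,z) [ 2.04  1.35 -0.33] open 40.3 yaw 60.03
[[[0, (0.09), (0.07)], 0], [[0, (0.18), (0.13)], 0], [[0, (0.27), (0.19)], 0], [[0, (0.36), (0.25)], 0], [[0, (0.45), (0.31)], 0], [[0, (0.55), (0.36)], 0], [[0, (0.65), (0.42)], 0], [[0, (0.74), (0.46)], 0], [[0, (0.84), (0.51)], 0], [[0, (0.94), (0.56)], 0]]
```

View pics/s7c.png

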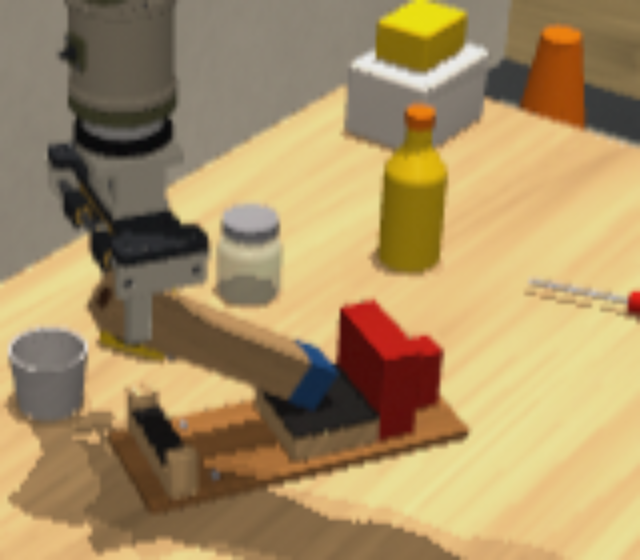

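Request:
carry_out --deltas '[[[0,0.09,0.07],0],[[0,0.18,0.13],0],[[0,0.27,0.19],0],[[0,0.36,0.25],0],[[0,0.46,0.31],0],[[0,0.56,0.36],0],[[0,0.66,0.42],0],[[0,0.75,0.46],0],[[0,0.85,0.51],0],[[0,0.94,0.56],0]]'

```text
time: 11.62
tcp_pos: [0.6579, 0.0595, 0.12]
orientation: [0.683, -0.183, 0.183, -0.683]
wrist_force: [-0.4, 0.7, -1.6]
opening: 0.0401
```

```bash
python3 - <<'E'
from h import *
st();grab('side','s8.png')
i=cv2.imread('pics/s8.png');cv2.imwrite('pics/s8c.png',cv2.resize(i[120:260,270:430],None,fx=4,fy=4))
E
python3 tr.py 72 82 10 18.3 1|sed 's/np.float64//g'
python3 tr.py 82 90 10 18.3 1|sed 's/np.float64//g'
```

```text
t 11.62 cradle xyz mm [240.9  -4.6 120. ] F(u,v,z) [ 0.4   0.66 -1.6 ] open 40.1 yaw 60.03
[[[0, (0.07), (0.03)], 0], [[0, (0.14), (0.05)], 0], [[0, (0.2), (0.08)], 0], [[0, (0.27), (0.1)], 0], [[0, (0.34), (0.13)], 0], [[0, (0.41), (0.15)], 0], [[0, (0.48), (0.17)], 0], [[0, (0.55), (0.19)], 0], [[0, (0.62), (0.21)], 0], [[0, (0.7), (0.23)], 0]]
[[[0, (0.06), (0.01)], 0], [[0, (0.11), (0.02)], 0], [[0, (0.17), (0.04)], 0], [[0, (0.23), (0.05)], 0], [[0, (0.29), (0.06)], 0], [[0, (0.35), (0.06)], 0], [[0, (0.4), (0.07)], 0], [[0, (0.46), (0.08)], 0], [[0, (0.52), (0.09)], 0], [[0, (0.58), (0.09)], 0]]
```

View pics/s8c.png

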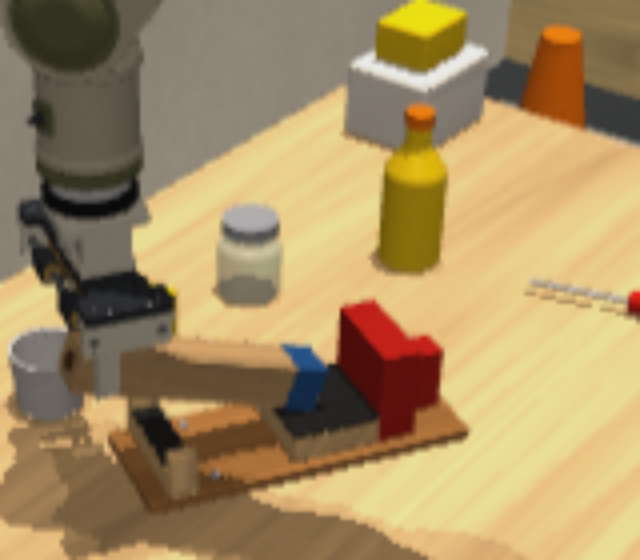

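Request:
carry_out --deltas '[[[0,0.07,0.03],0],[[0,0.14,0.05],0],[[0,0.2,0.08],0],[[0,0.27,0.1],0],[[0,0.34,0.13],0],[[0,0.41,0.15],0],[[0,0.48,0.17],0],[[0,0.55,0.19],0],[[0,0.62,0.21],0],[[0,0.7,0.23],0]]'

```text
time: 12.92
tcp_pos: [0.6639, 0.0699, 0.0854]
orientation: [-0.683, 0.183, -0.183, 0.683]
wrist_force: [0.0, 0.9, -1.0]
opening: 0.04
```

Request:
carry_out --deltas '[[[0,0.05,0.01],0],[[0,0.1,0.02],0],[[0,0.15,0.03],0],[[0,0.2,0.04],0],[[0,0.25,0.05],0],[[0,0.3,0.06],0],[[0,0.34,0.06],0],[[0,0.38,0.07],0],[[0,0.42,0.07],0],[[0,0.46,0.07],0]]'

```text
time: 14.18
tcp_pos: [0.6656, 0.0728, 0.0624]
orientation: [-0.683, 0.183, -0.183, 0.683]
wrist_force: [0.8, 0.5, -0.4]
opening: 0.0402
```

```bash
python3 - <<'E'
from h import *
st();grab('side','s9.png')
i=cv2.imread('pics/s9.png');cv2.imwrite('pics/s9c.png',cv2.resize(i[120:260,270:430],None,fx=4,fy=4))
E
```

```text
t 14.18 cradle xyz mm [256.2  -4.6  62.4] F(u,v,z) [ 0.82 -0.42 -0.44] open 40.2 yaw 60.04
```

View pics/s9c.png

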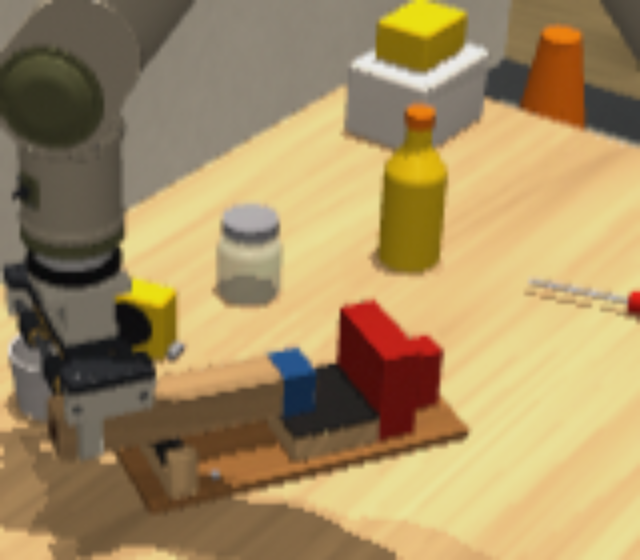

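Request:
carry_out --deltas '[[[0,0.02,0],0],[[0,0.04,0],0],[[0,0.06,0],0],[[0,0.08,0],0],[[0,0.08,0],0]]'

```text
time: 14.85
tcp_pos: [0.6656, 0.0729, 0.0588]
orientation: [-0.683, 0.183, -0.183, 0.683]
wrist_force: [-1.4, 1.1, 1.4]
opening: 0.04
```

```bash
python3 - <<'E'
from h import *
st()
E
```

```text
t 14.85 cradle xyz mm [256.3  -4.6  58.8] F(u,v,z) [0.28 1.74 1.39] open 40.0 yaw 60.04
```

Request:
carry_out --deltas '[[[0,0.01,0],0],[[0,0.02,0],0],[[0,0.03,0],0],[[0,0.04,0],0],[[0,0.04,0],0],[[0,0.04,0],0]]'

```text
time: 15.6
tcp_pos: [0.6658, 0.0731, 0.0566]
orientation: [-0.683, 0.183, -0.183, 0.683]
wrist_force: [0.7, 3.4, 3.9]
opening: 0.0401
```

```bash
python3 - <<'E'
from h import *
st();f=grab('side','s10.png')
i=cv2.imread('pics/s10.png');cv2.imwrite('pics/s10c.png',cv2.resize(i[180:260,270:400],None,fx=6,fy=6))
E
```

```text
t 15.6 cradle xyz mm [256.6  -4.6  56.6] F(u,v,z) [3.24 1.1  3.95] open 40.1 yaw 60.05
```

View pics/s10c.png

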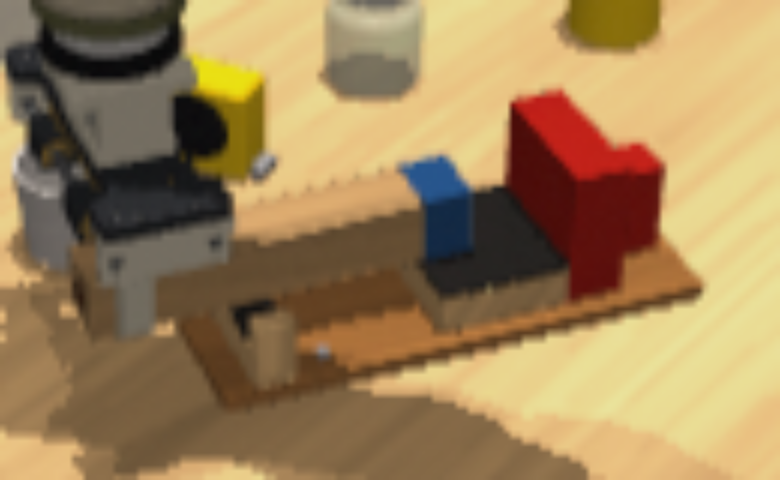

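Request:
carry_out --deltas '[[[0,-0.03,0],0],[[0,-0.03,0],0],[[0,-0.03,0],0],[[0,-0.3,0],0],[[0,-0.9,0],0],[[0,-1.4,0.2],0],[[0,-1.5,0.6],0],[[0,-1.5,0.9],0],[[0,-1.5,1.0],0]]' --claw 0.65

```text
time: 16.77
tcp_pos: [0.6904, 0.1179, 0.1304]
orientation: [0.683, -0.183, 0.182, -0.683]
wrist_force: [0.6, -0.8, -0.1]
opening: 0.0603
```

```bash
python3 - <<'E'
from h import *
st();f=grab('wrist','w11.png');g=grab('side','s11.png')
for t in ['leg','leg_top']:
  for c,ff in(('wrist',f),('side',g)):
    for d in landmark_of(t,c)[:2]:
      p=w(ff,d['position']);q=p[:2]-O; print(t,c,round(d['confidence'],2),np.round(1e3*np.array([q@U,q@V,p[2]]),1))
i=cv2.imread('pics/s11.png');cv2.imwrite('pics/s11c.png',cv2.resize(i[160:260,270:400],None,fx=6,fy=6))
E
```

```text
t 16.77 cradle xyz mm [307.7  -3.6 130.4] F(u,v,z) [-0.36 -0.91 -0.08] open 60.3 yaw 60.14
leg side 0.9 [50.3 -2.5 58.2]
leg_top wrist 0.77 [280.9  -3.9  61.6]
leg_top side 0.79 [282.6  -9.7  60.2]
```

View pics/w11.png

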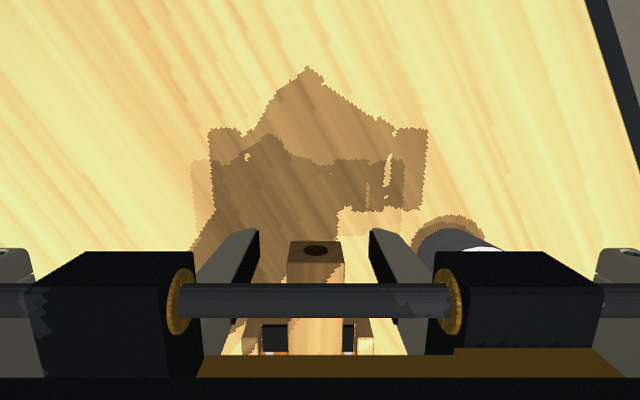

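View pics/s11c.png

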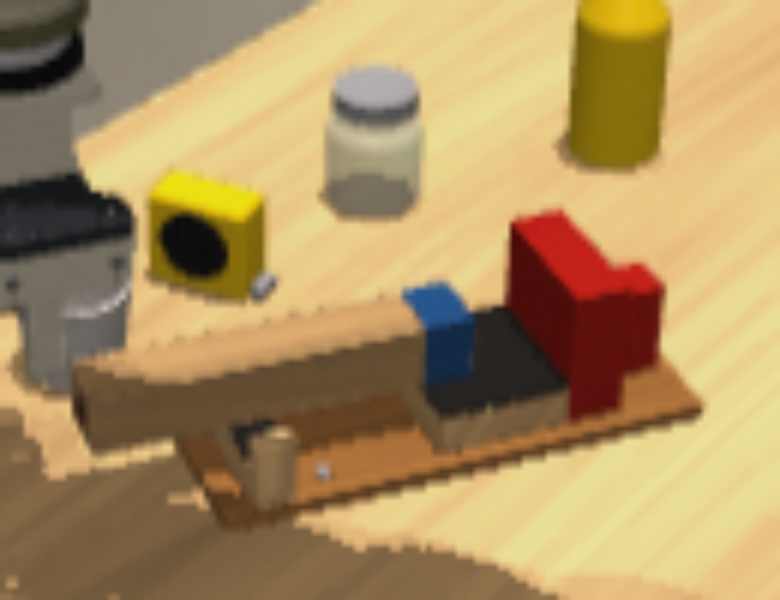

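Request:
carry_out --deltas '[[[0,0,0],0],[[0,0,0],0],[[0,0,0],0],[[0,0,0],0],[[0,0.3,0],0],[[0,0.7,0],0],[[0,1.1,0],0],[[0,1.4,0],0],[[0,1.5,0],0],[[0,1.5,0],0]]' --claw 0

```text
time: 18.32
tcp_pos: [0.6905, 0.1162, 0.0562]
orientation: [0.683, -0.183, 0.183, -0.683]
wrist_force: [0.9, -0.5, 0.6]
opening: 0.0008
```

Request:
carry_out --deltas '[[[0,0,-0.1],0],[[0,0,-0.2],0],[[0,0,-0.3],0],[[0,0,-0.4],0],[[0,0,-0.5],0],[[0,0,-0.6],0],[[0,0,-0.7],0],[[0,0,-0.8],0]]'

```text
time: 19.32
tcp_pos: [0.6707, 0.0814, 0.0567]
orientation: [-0.683, 0.183, -0.183, 0.683]
wrist_force: [1.1, 3.3, 1.5]
opening: 0.0003
```

```bash
cat > look.py <<'E'
from h import *
import sys
n=sys.argv[1]
st();g=grab('side',n+'.png')
for t in ['leg','leg_top']:
    for d in landmark_of(t,'side')[:1]:
      p=w(g,d['position']);q=p[:2]-O; print(t,round(d['confidence'],2),np.round(1e3*np.array([q@U,q@V,p[2]]),1))
i=cv2.imread('pics/'+n+'.png');cv2.imwrite('pics/'+n+'c.png',cv2.resize(i[160:260,270:400],None,fx=6,fy=6))
E
python3 look.py s12
```

```text
t 19.32 cradle xyz mm [266.2  -4.7  56.7] F(u,v,z) [3.45 0.71 1.47] open 0.3 yaw 60.05
leg 0.82 [27.7 -6.6 58.8]
leg_top 0.66 [258.2  -4.9  62.7]
```

View pics/s12c.png

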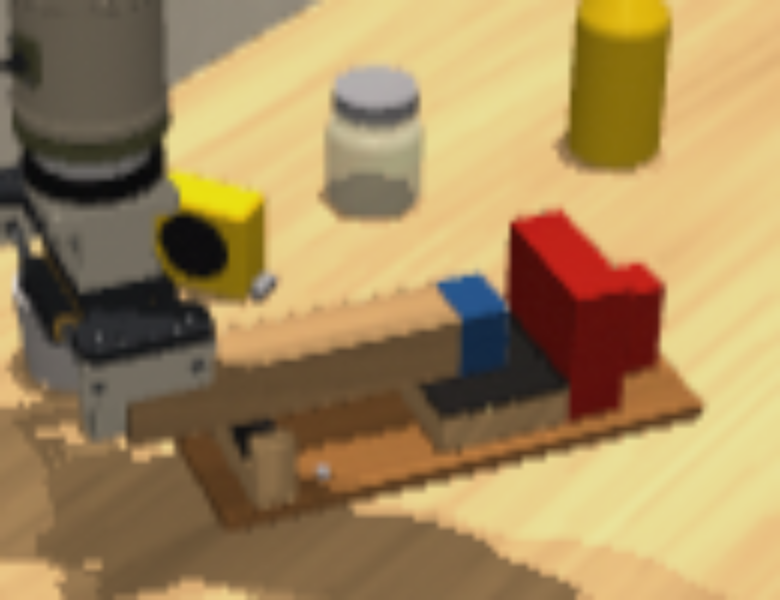

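Request:
carry_out --deltas '[[[0,0,-0.08],0],[[0,0,-0.16],0],[[0,0,-0.24],0],[[0,0,-0.32],0],[[0,0,-0.4],0],[[0,0,-0.46],0],[[0,0,-0.5],0]]'

```text
time: 20.35
tcp_pos: [0.6582, 0.0598, 0.0566]
orientation: [-0.683, 0.183, -0.183, 0.683]
wrist_force: [1.7, 4.2, -2.5]
opening: 0.0004
```

```bash
python3 look.py s13
```

```text
t 20.35 cradle xyz mm [241.3  -4.6  56.6] F(u,v,z) [ 4.54  0.63 -2.46] open 0.4 yaw 60.03
leg 0.97 [ 2.6 -6.7 56.7]
leg_top 0.8 [236.9  -5.3  58.7]
```

View pics/s13c.png

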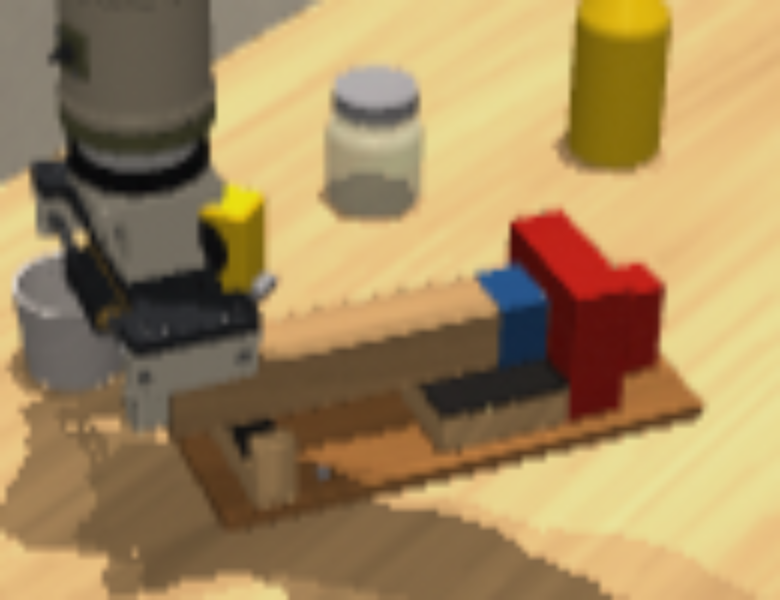

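Request:
carry_out --deltas '[[[0,0,-0.02],0],[[0,0,-0.04],0],[[0,0,-0.06],0],[[0,0,-0.06],0]]'

```text
time: 21.0
tcp_pos: [0.658, 0.06, 0.0571]
orientation: [-0.682, 0.181, -0.183, 0.685]
wrist_force: [4.4, 7.7, -1.0]
opening: 0.0
```

```bash
python3 -c "
from h import *
st()"
```

```text
t 21.0 cradle xyz mm [241.3  -4.4  57.1] F(u,v,z) [ 8.91  0.03 -1.01] open 0.0 yaw 60.13
```

Request:
carry_out --deltas '[[[0,0,-0.03],0],[[0,0,-0.06],0],[[0,0,-0.06],0],[[0,0,-0.06],0]]'

```text
time: 21.5
tcp_pos: [0.6579, 0.06, 0.0576]
orientation: [-0.681, 0.18, -0.183, 0.686]
wrist_force: [7.3, 13.6, -0.9]
opening: 0.0005
```

```bash
python3 look.py s14; python3 - <<'E'
from h import *
g=grab('wrist','w14.png')
E
```

```text
t 21.5 cradle xyz mm [241.3  -4.3  57.6] F(u,v,z) [15.41  0.48 -0.88] open 0.5 yaw 60.23
leg 0.8 [ 2.7 -6.6 57.2]
```

View pics/s14c.png

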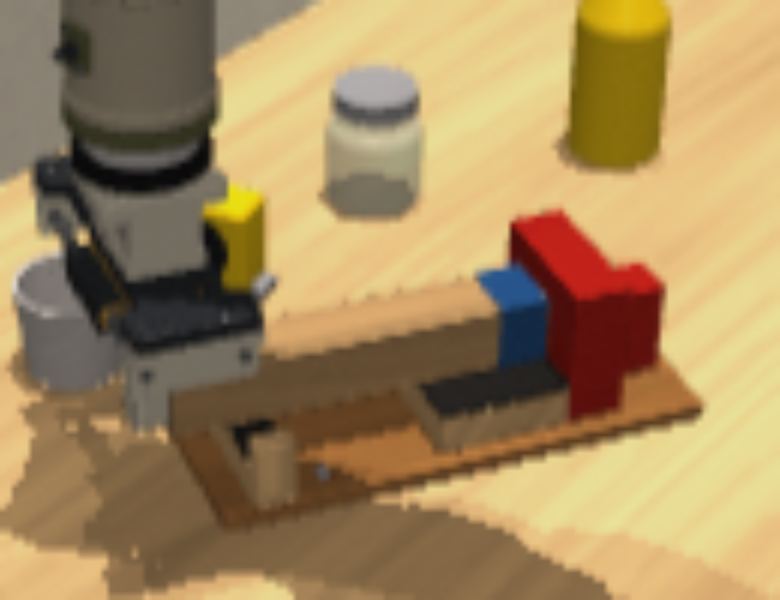

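Request:
carry_out --deltas '[[[0,0,0.1],0],[[0,0,0.3],0],[[0,0,0.8],0],[[0,-0.4,0.9],0],[[0,-1.4,0.9],0],[[0,-2.4,0.9],0],[[0,-3.4,0.5],0],[[0,-4.4,-0.5],0],[[0,-5.2,-1.5],0],[[0,-5.6,-2.5],0]]'

```text
time: 22.95
tcp_pos: [0.5934, -0.0528, 0.3386]
orientation: [-0.683, 0.181, -0.183, 0.684]
wrist_force: [1.1, -1.2, -0.4]
opening: 0.0007
```

Request:
carry_out --deltas '[[[0,-0.4,-0.8],0],[[0,-0.8,-1.6],0],[[0,-1.0,-2.4],0],[[0,-1.0,-3.0],0],[[0,-1.0,-3.0],0],[[0,-1.0,-3.0],0]]'

```text
time: 23.7
tcp_pos: [0.5189, -0.1819, 0.3865]
orientation: [-0.683, 0.182, -0.182, 0.683]
wrist_force: [1.1, -0.9, -0.3]
opening: 0.0004
```

```bash
python3 look.py s15; python3 - <<'E'
from h import *
g=grab('wrist','w15.png')
for t in ['leg','leg_top','rest']:
    for d in landmark_of(t,'wrist')[:1]:
      p=w(g,d['position']);q=p[:2]-O; print(t,round(d['confidence'],2),np.round(1e3*np.array([q@U,q@V,p[2]]),1))
E
```

```text
t 23.7 cradle xyz mm [-37.7  -4.9 386.5] F(u,v,z) [-0.24 -1.36 -0.32] open 0.4 yaw 60.1
leg 0.66 [ 5.2 -7.1 58.5]
leg_top 0.97 [237.2  -6.3  63.8]
leg 0.71 [ 0.9 -5.  58.9]
rest 0.21 [-176.3 -246.4   -3.2]
```

View pics/w15.png

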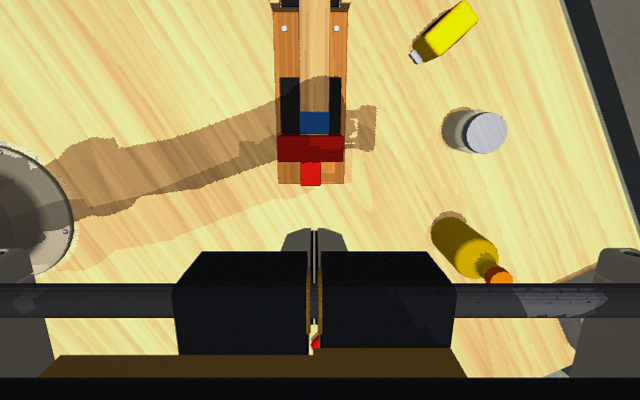

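View pics/s15.png

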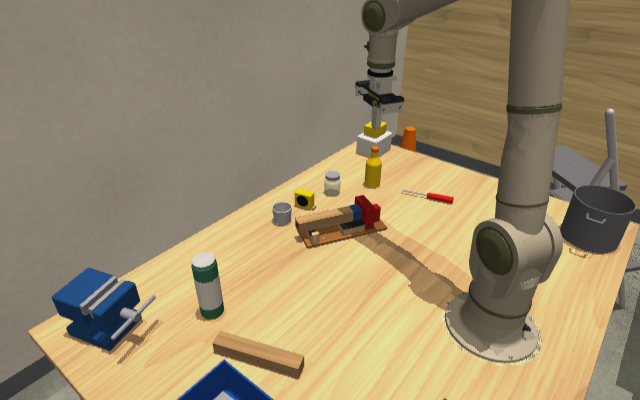

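```bash
python3 - <<'E'
from h import *
i=cv2.imread('pics/w15.png');cv2.imwrite('pics/w15c.png',cv2.resize(i[0:190,265:360],None,fx=6,fy=3.15,interpolation=cv2.INTER_CUBIC))
cv2.imwrite('pics/w15d.png',cv2.resize(i[95:170,270:350],None,fx=8,fy=8,interpolation=cv2.INTER_CUBIC))
E
```

```text
(no output)
```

View pics/w15c.png

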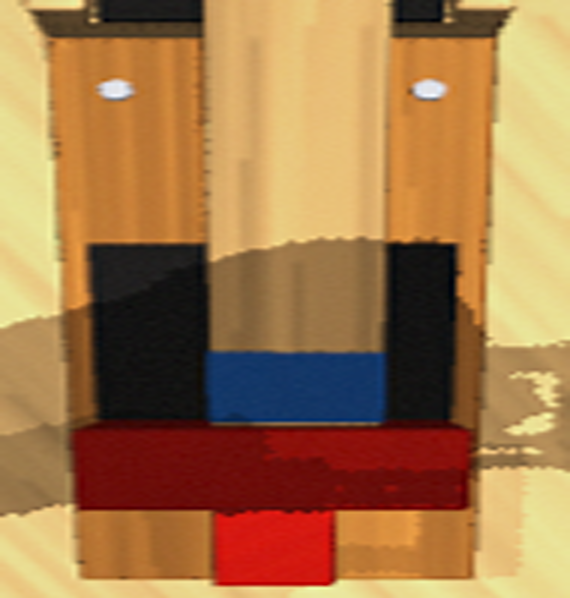

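View pics/w15d.png

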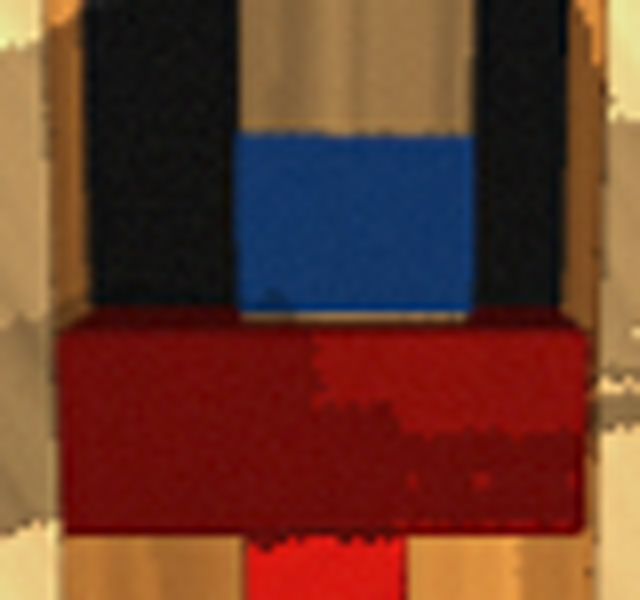

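```bash
python3 - <<'E'
from h import *
np.set_printoptions(precision=1,suppress=True)
f=grab('wrist');T=np.array(f['world_from_camera'])
def ray(u,v,z):
    d=T[:3,:3]@np.array([(u-f['cx'])/f['fx'],-(v-f['cy'])/f['fy'],-1]); o=T[:3,3]
    q=(o+d*(z-o[2])/d[2])[:2]-O; return 1e3*np.array([q@U,q@V])
D=lambda x,y,z: ray(x/8+270-.44,y/8+95-.44,z)
for n,a in dict(bluetop=(355,132,.08),blueend=(355,311,.08),stripend=(355,322,.08),stopedge=(355,330,.1),stopL=(60,330,.1),stopR=(583,330,.1),stoprear=(200,532,.1),bl=(236,220,.08),br=(473,220,.08)).items(): print(n,D(*a))
o=T[:3,3]; print(1e3*((o[:2]-O)@U),o[2])
i=f['pixels']
print(i[128:142,311].tolist())
# leg side edges at z=.08 by gradient
for v in (20,40,60,80,100,115,125):
    g=cv2.GaussianBlur(i,(3,3),0)[v].astype(int).sum(1)
    dg=np.diff(g); 
    l=290+np.argmax(abs(dg[290:306]))+.5; r=322+np.argmax(abs(dg[322:338]))+.5
    print(v,ray(l,v,.08),ray(r,v,.08))
st()
E
```

```text
bluetop [34.1 -5.2]
blueend [ 4.  -5.2]
stripend [ 2.1 -5.2]
stopedge [ 2.2 -5.2]
stopL [ 2.1 43.9]
stopR [  2.2 -43.2]
stoprear [-31.7  21. ]
bl [19.4 15.3]
br [ 19.4 -25.5]
32.85330144185777 0.5352782744690667
[[101, 55, 21], [99, 50, 17], [101, 54, 19], [101, 51, 16], [104, 52, 13], [85, 98, 112], [27, 37, 64], [9, 10, 79], [11, 16, 129], [14, 18, 142], [10, 14, 140], [11, 15, 142], [8, 15, 141], [10, 12, 141]]
20 [146.5  13.4] [146.5 -23.6]
40 [123.1  13.7] [123.1 -23.9]
60 [98.9 13.9] [ 99.  -24.2]
80 [74.1 14.1] [ 74.1 -24.6]
100 [48.5 14.4] [ 48.6 -24.9]
115 [28.8 16. ] [ 28.9 -25.1]
125 [15.4 16.1] [ 15.5 -25.3]
t 24.1 cradle xyz mm [-38.8  -4.7 386.2] F(u,v,z) [ 0.7 -1.1 -0. ] open 0.4 yaw 60.07
```

Request:
carry_out --deltas '[[[0,0.8,0],0],[[0,1.6,0],0],[[0,2.4,0],0],[[0,3.2,0],0],[[0,3.6,0],0],[[0,3.6,0],0],[[0,3.6,0],0]]'

```text
time: 24.98
tcp_pos: [0.5186, -0.1832, 0.2071]
orientation: [-0.683, 0.182, -0.183, 0.683]
wrist_force: [0.2, -0.2, 1.5]
opening: 0.0003
```

```bash
python3 - <<'E'
from h import *
st();f=grab('wrist','w16.png');print(f['world_from_camera'][:3,3])
i=f['pixels'];cv2.imwrite('pics/w16d.png',cv2.resize(i[40:190,230:390],None,fx=5,fy=4,interpolation=cv2.INTER_CUBIC))
E
```

```text
t 24.98 cradle xyz mm [-39.   -5.3 207.1] F(u,v,z) [-0.09 -0.27  1.45] open 0.3 yaw 60.04
[ 0.5548695  -0.1216445   0.35622135]
```

View pics/w16d.png

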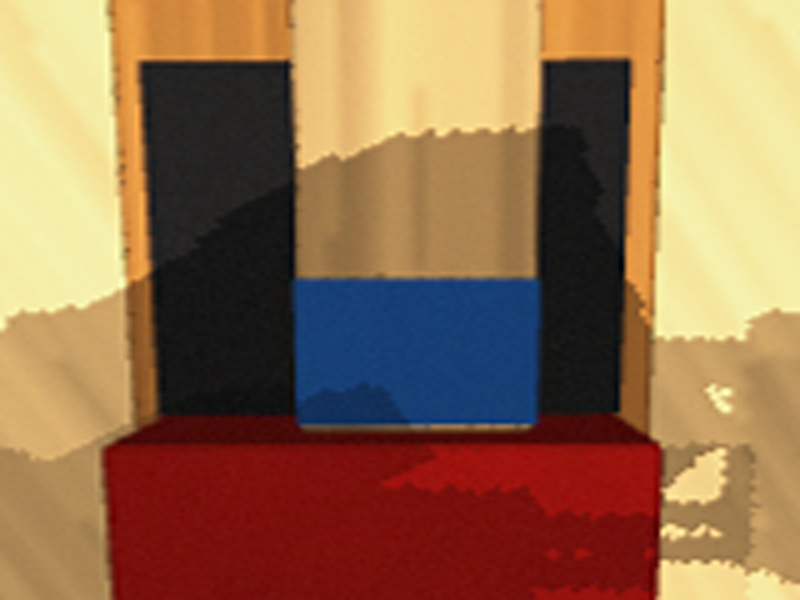

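Request:
carry_out --deltas '[[[0,-0.8,0],0],[[0,-1.6,0],0],[[0,-2.4,0],0],[[0,-2.4,0],0],[[0,-2.4,0],0]]'

```text
time: 25.65
tcp_pos: [0.5178, -0.1832, 0.3266]
orientation: [0.683, -0.183, 0.183, -0.683]
wrist_force: [-0.1, -0.5, -0.7]
opening: 0.0004
```

```bash
python3 - <<'E'
from h import *
st();f=grab('top','t17.png')
for t in ['leg_top','jar','tape','tin','spray','glue','driver','spare']:
    for d in landmark_of(t,'top')[:1]: print(t,round(d['confidence'],2),np.round(w(f,d['position']),3))
print(job.close_job())
E
```

```text
t 25.65 cradle xyz mm [-39.3  -4.6 326.6] F(u,v,z) [-0.51 -0.2  -0.66] open 0.4 yaw 60.03
leg_top 0.94 [0.652 0.055 0.061]
tape 0.72 [ 0.767 -0.123  0.002]
tin 0.62 [0.765 0.001 0.003]
spray 0.56 [0.623 0.445 0.004]
glue 0.76 [ 0.653 -0.418  0.005]
driver 0.86 [ 0.429 -0.466  0.003]
spare 0.97 [ 0.409  0.476 -0.002]
the job is handed in; nothing more can be done
None
```

The leg is lying on the foot block and the padded rest with its blue foot end against the red stop. The job was handed in with the robot clear, at about 26 s on the robot's clock.

**What I did:** I held the leg near its top between the fingertips at 5 N and tipped it about its front foot edge towards the rest. The fingers backed it all the way down until it touched the rest. I then let go and pushed its end with the closed fingertips until it butted the stop. The push force rose from 4.5 to 15 N with no further movement.

**Last checks:**
- **Butted:** The close wrist view shows the foot end against the stop. A pale strip at the blue end looked like a gap at first. Closer up it appears to be a narrow rim of bare wood at the end of the leg.
- **Straight:** The leg's sides run parallel to the cradle, about 5 mm off its centreline. The leg's top end measures 61 mm above the bench, so it lies level.
- **Other things:** The tape, tin, spray, glue, driver and spare measure within about 5 mm of where they started. The network missed the jar in the last top picture. The jar is in its place in the previous side and wrist pictures.

**Disagreement:** the side-camera network put the foot 3 to 5 mm from the stop, while the wrist-camera network put it at 1 mm. I trusted the push force and the close view over those.

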